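# Turn round the row of medicine bottles

### The arm

A 6-joint arm with a two-finger parallel gripper is mounted at the origin on the work surface. World frame = base frame: x ahead of the robot, y to its left, z up, the work surface at z = 0. Lengths are in m, angles in degrees, forces in N, time in s.
With the tool pointing down it reaches from about 0.4 to 0.825 m from the base axis. Payload 7 kg.
Tool frame: the origin (TCP) lies midway between the tips of the shut fingers; the grasp point (between the pads) lies 19 mm behind it; z points along the fingers, y is the line along which they close (so a half turn about z gives the same grasp; the last joint's range is limited). The gripper opens to 88 mm and grips with 3 to 60 N. Pads are 19 mm wide; open, the fingers measure 130 mm over their backs; the gripper's body (78 mm by 193 mm) begins 47 mm behind the grasp point.
Start: joints at [-60.613, 20.546, 0.682, 0, -70.136, -16.507], TCP at [0.15, -0.658, 0.205] pointing down, gripper open.
Joint ranges: [-176.03, 176.03], [-82.01, 121.73], [-58.28, 71.71], [-173.87, 95.51], [-174.79, -0.11], [-173.66, 173.66]. Speed limits (degrees/s): [136.94, 136.94, 172.46, 180, 180, 180].

### API

Orientations are given as [roll, pitch, yaw] about the fixed x, y, z axes, in that order (R = Rz(yaw) Ry(pitch) Rx(roll)).
In Python, from plant import r, eyes, workorder gives the robot as it stands.
- The arm moves only by the tool step_arm, never from a script. Its argument "plan" is a list of rows, each a list of 5 numbers: the shift along the tool's x, y, z each as a share of 25 cm, from -1 to 1, then the turn about the tool's z as a share of 60 degrees, from -1 to 1, then the finger opening in mm, from 0 to 87.6. In form: [[x, y, z, turn, jaw], ...]. A call has 1 to 12 rows; each row is the pose to reach, as a shift and turn from the pose commanded when the call began, along the tool's axes at that moment; what a row does not reach only later rows make up. A row lasts 1/12 s, in which the tool goes at most 41.7 mm and 7.16 degrees, less where a joint would pass 70% of its speed; a pose out of reach is approached as far as the arm can. A call with a number of a shift or a turn outside -1 to 1 is refused whole. A call with a gripper value outside its range is refused whole. The fingers move at their own pace and stop on an object; "newtons" is the grip in N (left out, the last holds). Time passes only in rows, so rows that repeat a pose let the fingers close. It gives the time, the measured TCP pose, the force, the opening and the grip force at its end, in the units of the state.
- r.get_state(): the state, without advancing time (a new reading comes with each control period).
- eyes.capture(name): name is "scene" or "top" or "wrist"; returns the picture (420x560x3 uint8, red, green, blue); there is no depth.
- eyes.camera_model(name): a dict with "fov_y" (degrees; the focal length in pixels is half the picture's height over the tangent of half this angle, whatever the lens; pixels are square), "cx", "cy" (the principal point, pixels), "k1" (the pictures are not rectified: a ray, as slopes to the right and down, at radius r is drawn at 1 + k1 r^2 times it, then the intrinsics apply), "world_to_cam" (4x4, takes a point from world to camera coordinates); the wrist camera has in their place "hand_eye" (4x4, takes a point from camera to tool coordinates, whose origin is the TCP and whose axes are the flange's). Camera axes: x right, y up, looking along -z (the intrinsics and any distortion apply to the point x, -y, -z); pixel columns grow to the right and rows downward; lengths in m; the calibration is good to about 2 mm. A picture is of the moment at which its call begins: read the wrist's pose just before it. camera_model takes no time and is no camera call.
- workorder.close_job(): hands the job in; it is judged then, once.
The state is a dict: "time_s": time; "joints": joint angles; "qd": joint speeds; "joint_torque": joint torques, N m; "tcp_pos": TCP position; "eef_rot": TCP orientation; "contact_force": force on the tool from outside, world axes, zero at the start; "moment": the same for the moment, N m; "gripper_width": finger opening in m; "gripper_force": force on a finger pad.
Only numpy, scipy, OpenCV 4.12 (cv2) and the standard library are available. Lean on these libraries where they do the work, as an engineer would, in place of code of your own. Each camera call takes 0.05 s, during which the arm holds its last target. There are 200 camera calls.

### The job

Move the four bottles, the jar among them, from the full rack to the empty rack beside it, so that their order is reversed: the one nearest the robot goes to the far end of the new rack, the next one to the place before it, and so on, until the one that was farthest stands nearest. Each must stand upright in its own well, down on its floor. Keep them upright on the way, and leave the cup where it is.

Things in the scene. Friction and masses are not known exactly. Their poses are not given: they have to be found in the camera images.
- slim_mid (a point): Centre (half-way up, on the axis) of the slim round bottle: dark amber, 36 mm in diameter, 110 mm tall, straight sides up to 78 mm, then a shoulder and a white screw cap 25 mm across; 120 g. Its z axis points up when it stands. The mass varies by up to a third. At the start it stands upright in one of the four wells of the full rack, within 3 mm of the well's centre.
- jar_mid (a point): Centre (half-way up, on the axis) of the squat round jar: dark amber, 44 mm in diameter, 70 mm tall, the top 20 mm a white cap nearly as wide as the jar (42 mm); 120 g. Its z axis points up when it stands. The mass varies by up to a third. At the start it stands upright in one of the four wells of the full rack, within 3 mm of the well's centre.
- flask_mid (a point): Centre (half-way up, on the axis) of the square bottle: dark amber, 40 mm by 40 mm (sides along its x and y axes), 90 mm tall, flat sides up to 66 mm, then a neck and a white cap 28 mm across; 140 g. Its z axis points up when it stands. The mass varies by up to a third. At the start it stands upright in one of the four wells of the full rack, within 3 mm of the well's centre.
- nozzle_mid (a point): Centre (half-way up, on the axis) of the round dispensing bottle with a thin pointed nozzle: milky white plastic, 42 mm in diameter, 112 mm tall to the tip of the nozzle, straight sides up to 68 mm; 100 g. Its z axis points up when it stands. The mass varies by up to a third. At the start it stands upright in one of the four wells of the full rack, within 3 mm of the well's centre.
- well_slim: The fixed well of the full rack in which the slim round bottle stands at the start: a grey open-topped square box, 66 mm wide outside, 62 inside; floor 8 mm, rim 22 mm above the table. Origin under its centre, 6 mm above the table; x along the row, away from the robot; y across. The four wells stand in one straight row, 70 mm apart, on a white plate 310 x 84 x 6 mm.
- well_jar: The fixed well of the full rack in which the squat round jar stands at the start: a grey open-topped square box, 66 mm wide outside, 62 inside; floor 8 mm, rim 22 mm above the table. Origin under its centre, 6 mm above the table; x along the row, away from the robot; y across. The four wells stand in one straight row, 70 mm apart, on a white plate 310 x 84 x 6 mm.
- well_flask: The fixed well of the full rack in which the square bottle stands at the start: a grey open-topped square box, 66 mm wide outside, 62 inside; floor 8 mm, rim 22 mm above the table. Origin under its centre, 6 mm above the table; x along the row, away from the robot; y across. The four wells stand in one straight row, 70 mm apart, on a white plate 310 x 84 x 6 mm.
- well_nozzle: The fixed well of the full rack in which the round dispensing bottle with a thin pointed nozzle stands at the start: a grey open-topped square box, 66 mm wide outside, 62 inside; floor 8 mm, rim 22 mm above the table. Origin under its centre, 6 mm above the table; x along the row, away from the robot; y across. The four wells stand in one straight row, 70 mm apart, on a white plate 310 x 84 x 6 mm.
- new_rack: The empty rack, fixed: white plate 310 x 84 x 6 mm with four grey wells like those of the full rack (62 mm wide inside, floor 8 mm, rim 22 mm above the table). Origin at the centre of the plate's underside, at table height; x along the row, away from the robot (within 0.3 rad of straight ahead), y across. Well centres at x = -105, -35, 35, 105 mm, y = 0; the first is nearest the robot.
- cup_mid (a point): Centre (half-way up) of a white plastic drinking cup, 68 mm across the rim, 75 mm tall, loose, standing between the far ends of the racks: not part of the job, to be left alone.
Things that resemble listed ones, but are neither listed nor needed, are in the scene too. What is shaped like the part that bears nozzle_mid but green or yellow is not meant. Leave any pink look-alike of the part that bears flask_mid alone.

How it is judged (in metres and radians):
At the end, for the whole second after the job is handed in: All four stand in the new rack in the reverse of their old order: each within 18 mm of its well's centre along and across, within 5 mm of its standing height, leaning under 0.1 rad, at rest; the cup within 20 mm of where it stood (y of slim_mid in the frame of new_rack between -0.018 and 0.018 m and height (world z) of slim_mid between 0.058 and 0.068 m and angle between each of slim_mid, jar_mid, flask_mid, nozzle_mid's own z axis and vertical below 0.1 rad and linear speed of each of slim, jar, flask, nozzle below 0.03 m/s and ((world x of well_slim below 0.482 m and x of slim_mid in the frame of new_rack between 0.087 and 0.123 m) or (world x of well_slim between 0.482 and 0.55 m and x of slim_mid in the frame of new_rack between 0.017 and 0.053 m) or (world x of well_slim between 0.55 and 0.618 m and x of slim_mid in the frame of new_rack between -0.053 and -0.017 m) or (world x of well_slim above 0.618 m and x of slim_mid in the frame of new_rack between -0.123 and -0.087 m)) and y of jar_mid in the frame of new_rack between -0.018 and 0.018 m and height (world z) of jar_mid between 0.038 and 0.048 m and ((world x of well_jar below 0.482 m and x of jar_mid in the frame of new_rack between 0.087 and 0.123 m) or (world x of well_jar between 0.482 and 0.55 m and x of jar_mid in the frame of new_rack between 0.017 and 0.053 m) or (world x of well_jar between 0.55 and 0.618 m and x of jar_mid in the frame of new_rack between -0.053 and -0.017 m) or (world x of well_jar above 0.618 m and x of jar_mid in the frame of new_rack between -0.123 and -0.087 m)) and y of flask_mid in the frame of new_rack between -0.018 and 0.018 m and height (world z) of flask_mid between 0.048 and 0.058 m and ((world x of well_flask below 0.482 m and x of flask_mid in the frame of new_rack between 0.087 and 0.123 m) or (world x of well_flask between 0.482 and 0.55 m and x of flask_mid in the frame of new_rack between 0.017 and 0.053 m) or (world x of well_flask between 0.55 and 0.618 m and x of flask_mid in the frame of new_rack between -0.053 and -0.017 m) or (world x of well_flask above 0.618 m and x of flask_mid in the frame of new_rack between -0.123 and -0.087 m)) and y of nozzle_mid in the frame of new_rack between -0.018 and 0.018 m and height (world z) of nozzle_mid between 0.059 and 0.069 m and ((world x of well_nozzle below 0.482 m and x of nozzle_mid in the frame of new_rack between 0.087 and 0.123 m) or (world x of well_nozzle between 0.482 and 0.55 m and x of nozzle_mid in the frame of new_rack between 0.017 and 0.053 m) or (world x of well_nozzle between 0.55 and 0.618 m and x of nozzle_mid in the frame of new_rack between -0.053 and -0.017 m) or (world x of well_nozzle above 0.618 m and x of nozzle_mid in the frame of new_rack between -0.123 and -0.087 m)) and distance of cup_mid from where it was at the start of the episode below 0.02 m); the robot touches nothing.
It fails at once if a bottle or the jar is tipped by more than 0.7 rad (angle between any of slim_mid, jar_mid, flask_mid, nozzle_mid's own z axis and vertical above 0.7 rad).
It fails at once if the cup is moved by more than 40 mm (distance of cup_mid from where it was at the start of the episode above 0.04 m).
It also fails if it takes over 118 s, if anything falls off the work surface, if the arm or the gripper's body presses on something with over 40 N, if the wrist force passes 120 N, or if a joint passes its speed limit or range.

## Working session

There is one attempt and no reset: what is moved stays moved. The work goes in short steps, Python scripts to look and compute and a tool call to move; the robot and the scene stay as the last step left them, time stands still between calls to the robot, and variables do not carry over. Pictures are saved under pics/ and viewed, at most 14 in all, crops included, and the job is handed in when it is done.

Besides the shell and the picture viewer there is one more tool, called after ">>>" as name(argument=value, ...) on one line, values as JSON. step_arm: Moves the arm, as the interface text tells. Its arguments: {"type":"object","properties":{"plan":{"type":"array"},"newtons":{"type":"number"}},"required":["plan"]}

```bash
ls; mkdir -p pics; python3 - <<'E'
from plant import r, eyes, workorder
import cv2
s=r.get_state();print(s)
for n in("scene","top"):
    im=eyes.capture(n);cv2.imwrite(f"pics/{n}0.png",im[:,:,::-1]);print(eyes.camera_model(n))
print(eyes.camera_model("wrist"))
E
```

```text
pics
{'time_s': 0.0, 'joints': array([-6.06149377e+01,  2.05910244e+01,  6.34038719e-01, -1.81014359e-02,
       -7.01345373e+01, -1.65066818e+01]), 'qd': array([ 0.0516974 , -0.00242531, -0.02129264, -0.00749752, -0.09553365,
        0.01946959]), 'joint_torque': array([-3.05928961e-05, -5.82722640e+01,  2.93055940e+01,  6.99694321e+00,
        6.80347293e-03, -1.70673679e-04]), 'tcp_pos': array([ 0.15029156, -0.6575342 ,  0.2043357 ]), 'eef_rot': array([ 1.79907414e+02, -9.69120818e-03, -1.67127776e+02]), 'contact_force': array([0.18784092, 0.95311943, 0.14675849]), 'moment': array([-0.0080649 ,  0.01928104,  0.01825123]), 'gripper_force': 0.0, 'gripper_width': 0.0874709092419785}
{'fov_y': 45.11890686044154, 'cx': 274.12000909047555, 'cy': 204.40568365632024, 'k1': -0.08711945338711428, 'world_to_cam': array([[ 0.83920732,  0.5435103 , -0.01810029, -0.45359741],
       [-0.33962231,  0.54980817,  0.76313017,  0.14052348],
       [ 0.4247208 , -0.63427717,  0.64599127, -1.22771   ],
       [ 0.        ,  0.        ,  0.        ,  1.        ]])}
{'fov_y': 54.633817349562754, 'cx': 284.8122419742055, 'cy': 207.55353983467674, 'k1': -0.11617553861190766, 'world_to_cam': array([[-0.00775041, -0.99972936, -0.02193485, -0.00438155],
       [ 0.99546959, -0.00979244,  0.09457482, -0.56339326],
       [-0.09476402, -0.02110249,  0.99527608, -0.76828621],
       [ 0.        ,  0.        ,  0.        ,  1.        ]])}
{'fov_y': 64.11396321823051, 'cx': 276.1213038904564, 'cy': 210.56879369019666, 'k1': 0.022716082184318198, 'hand_eye': array([[ 9.62487663e-04,  9.61744886e-01,  2.73944973e-01,
         7.34614152e-02],
       [ 9.99999394e-01, -7.79198252e-04, -7.77883028e-04,
        -1.36236653e-03],
       [-5.34667579e-04,  2.73945556e-01, -9.61745053e-01,
        -1.78700108e-01],
       [ 0.00000000e+00,  0.00000000e+00,  0.00000000e+00,
         1.00000000e+00]])}
```

View pics/scene0.png

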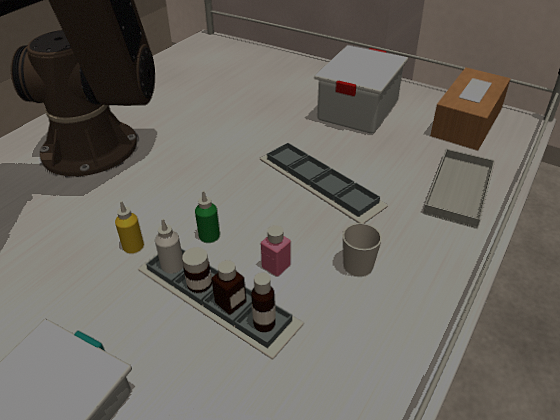

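View pics/top0.png

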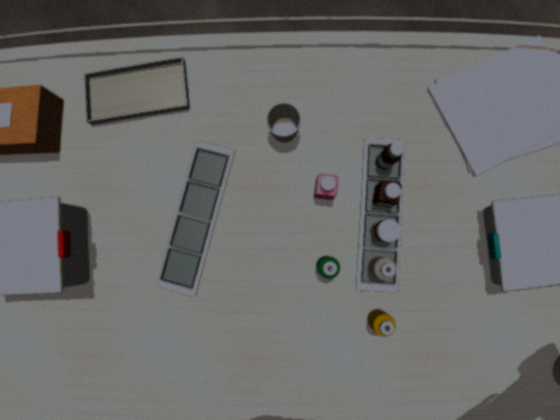

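The scene view shows the full rack (145–300, 250–350) and the empty rack (260–385, 145–215). In the top view, from near to far, the full rack holds the white nozzle (385,269), the jar (387,231), the flask (388,194) and the slim bottle (392,155).

Possible mix-ups, top view pixels:
- **Nozzle:** green (328,267), yellow (382,324), white (385,269). I choose the white one.
- **Flask:** pink (326,186), amber (388,194). I choose the amber one.

```bash
cat > h.py <<'E'
from plant import r, eyes, workorder
import numpy as np, cv2
from scipy.spatial.transform import Rotation as Ro
def cam(n,st=None):
    m=eyes.camera_model(n); f=210/np.tan(np.radians(m["fov_y"]/2))
    if n=="wrist":
        st=st or r.get_state(); T=np.eye(4); T[:3,:3]=Ro.from_euler("xyz",st["eef_rot"],degrees=True).as_matrix(); T[:3,3]=st["tcp_pos"]
        C=T@m["hand_eye"]
    else: C=np.linalg.inv(m["world_to_cam"])
    return m,f,C
def ray(n,uv,z,st=None):
    m,f,C=cam(n,st); d=np.array([(uv[0]-m["cx"])/f,(uv[1]-m["cy"])/f]); s=d.copy()
    for _ in range(20): s=d/(1+m["k1"]*(s@s))
    v=C[:3,:3]@np.array([s[0],-s[1],-1]); o=C[:3,3]
    return o+v*(z-o[2])/v[2]
def proj(n,p,st=None):
    m,f,C=cam(n,st); q=np.linalg.inv(C)@np.r_[p,1]; s=np.array([q[0],-q[1]])/-q[2]; s=s*(1+m["k1"]*(s@s))
    return np.array([m["cx"]+f*s[0],m["cy"]+f*s[1]])
def go(p,yaw):
    s=r.get_state(); R=Ro.from_euler("xyz",s["eef_rot"],degrees=True).as_matrix()
    d=R.T@(np.array(p)-s["tcp_pos"])/.25; t=-((yaw-s["eef_rot"][2]+180)%360-180)/60
    print("t",round(s["time_s"],2),"shift",np.round(d,3),"turn",round(t,3))
E
python3 - <<'E'
from h import *
im=cv2.imread("pics/top0.png")
def u(x0,y0,x1,y1): return cv2.resize(im[y0:y1,x0:x1],None,fx=3.4,fy=3.4,interpolation=cv2.INTER_CUBIC)
a=u(350,130,420,300);b=u(150,130,245,300)
c=np.hstack([a,b]);c=cv2.convertScaleAbs(c,alpha=1.6);print(c.shape);cv2.imwrite("pics/c1.png",c)
hsv=cv2.cvtColor(im,cv2.COLOR_BGR2HSV)
g=cv2.cvtColor(im,cv2.COLOR_BGR2GRAY)
for nm,(x0,y0,x1,y1) in dict(full=(350,130,420,300),new=(150,130,245,300)).items():
    sub=g[y0:y1,x0:x1]; t,m=cv2.threshold(sub,0,255,cv2.THRESH_BINARY_INV+cv2.THRESH_OTSU)
    m=cv2.morphologyEx(m,cv2.MORPH_CLOSE,np.ones((9,9)))
    cs=cv2.findContours(m,0,2)[0];k=max(cs,key=cv2.contourArea)
    box=cv2.boxPoints(cv2.minAreaRect(k))+[x0,y0]
    P=np.array([ray("top",q,.022) for q in box]);print(nm,t,box.round(1).tolist());print(P.round(4).tolist(),P.mean(0).round(4),[round(np.linalg.norm(P[i]-P[i-1]),4) for i in range(4)])
for nm,uv,z in(("nozzle",(387,269),.12),("jar",(388,231),.078),("flask",(391,192),.098),("slim",(396,149),.118)): print(nm,ray("top",uv,z).round(4))
E
```

```text
(578, 561, 3)
full 85.0 [[360.4, 282.2], [367.9, 142.8], [403.3, 144.7], [395.8, 284.1]]
[[0.4168, -0.1548, 0.022], [0.6926, -0.1768, 0.022], [0.6884, -0.2483, 0.022], [0.412, -0.224, 0.022]] [ 0.5524 -0.201   0.022 ] [np.float64(0.0693), np.float64(0.2766), np.float64(0.0716), np.float64(0.2774)]
new 98.0 [[158.6, 280.3], [194.9, 145.4], [232.9, 155.7], [196.6, 290.5]]
[[0.4218, 0.2415, 0.022], [0.6918, 0.1718, 0.022], [0.6693, 0.0941, 0.022], [0.4023, 0.1649, 0.022]] [0.5463 0.1681 0.022 ] [np.float64(0.079), np.float64(0.2789), np.float64(0.0809), np.float64(0.2762)]
nozzle [ 0.4473 -0.1851  0.12  ]
jar [ 0.5137 -0.1982  0.078 ]
flask [ 0.5826 -0.2012  0.098 ]
slim [ 0.6564 -0.2081  0.118 ]
```

View pics/c1.png

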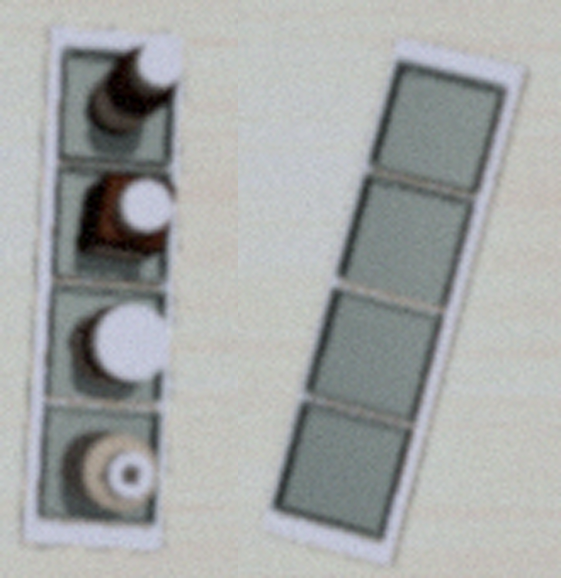

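The crop shows caps at crop px nozzle (130,475), jar (132,342), flask (146,205) and slim (160,60), plus clear plate corners. The colours confirm my choices: amber flask and white nozzle.

```bash
python3 - <<'E'
from h import *
for nm,c in dict(full=[(52,28),(182,36),(160,548),(24,542)],new=[(159,40),(286,66),(152,563),(30,532)]).items():
    x0=350 if nm=="full" else 150
    P=np.array([ray("top",(x0+a/3.4,130+b/3.4),.006) for a,b in c])[:,:2];d=(P[0]+P[1]-P[2]-P[3])/2
    c0=P.mean(0);e=d/np.linalg.norm(d);print(nm,c0.round(4),np.linalg.norm(d).round(4),"w",np.linalg.norm(P[0]-P[1]).round(4),"yaw",np.degrees(np.arctan2(d[1],d[0])).round(2),[(c0+e*k).round(4).tolist() for k in(-.105,-.035,.035,.105)])
for nm,(a,b),z in(("nozzle",(130,475),.12),("jar",(132,342),.078),("flask",(146,205),.098),("slim",(160,60),.118)): print(nm,ray("top",(350+a/3.4,130+b/3.4),z).round(4))
p=ray("top",(397,147.6),.118); print(proj("scene",p))
go([.64,-.1,.25],180)
E
```

```text
full [ 0.5512 -0.2023] 0.3056 w 0.0791 yaw -4.47 [[0.4466, -0.1941], [0.5164, -0.1996], [0.5861, -0.2051], [0.6559, -0.2105]]
new [0.547  0.1712] 0.3053 w 0.0799 yaw -14.49 [[0.4453, 0.1975], [0.5131, 0.18], [0.5809, 0.1624], [0.6487, 0.1449]]
nozzle [ 0.4461 -0.1872  0.12  ]
jar [ 0.5144 -0.1997  0.078 ]
flask [ 0.5857 -0.2048  0.098 ]
slim [ 0.6588 -0.2101  0.118 ]
[262.56057582 278.66953035]
t 0.1 shift [-2.406  1.738 -0.18 ] turn 0.215
```

>>> step_arm(plan=[[0, 0, -0.25, 0, 87], [-0.3, 0.24, -0.25, 0.12, 87], [-0.95, 0.75, -0.25, 0.29, 87], [-0.95, 0.75, -0.25, 0.29, 87], [-0.95, 0.75, -0.25, 0.29, 87], [-0.95, 0.75, -0.25, 0.29, 87], [-0.95, 0.75, -0.25, 0.29, 87], [-0.95, 0.75, -0.25, 0.29, 87], [-0.95, 0.75, -0.25, 0.29, 87], [-0.95, 0.75, -0.25, 0.29, 87], [-0.95, 0.75, -0.25, 0.29, 87], [-0.95, 0.75, -0.25, 0.29, 87]], newtons=15)

```text
time_s: 1.1
tcp_pos: [0.3399, -0.4224, 0.2675]
eef_rot: [180.0, -0.0, 175.5]
contact_force: [-0.5, -0.1, 0.7]
gripper_width: 0.0868
gripper_force: 0.0
```

```bash
python3 - <<'E'
from h import *
s=r.get_state();print(s["tcp_pos"],s["eef_rot"]);go([.52,-.2,.26],175.5)
E
```

```text
[ 0.33992546 -0.42236856  0.26752089] [ 1.79987200e+02 -2.84010701e-02  1.75494536e+02]
t 1.1 shift [-0.648  0.943  0.03 ] turn -0.0
```

>>> step_arm(plan=[[-0.65, 0.94, 0, 0, 87], [-0.65, 0.94, 0, 0, 87], [-0.65, 0.94, 0, 0, 87], [-0.65, 0.94, 0, 0, 87], [-0.65, 0.94, 0, 0, 87], [-0.65, 0.94, 0, 0, 87], [-0.65, 0.94, 0, 0, 87], [-0.65, 0.94, 0, 0, 87], [-0.65, 0.94, 0, 0, 87], [-0.65, 0.94, 0, 0, 87]])

```text
time_s: 1.93
tcp_pos: [0.5203, -0.2016, 0.2672]
eef_rot: [-180.0, -0.1, 175.4]
contact_force: [-0.4, -1.0, 0.1]
gripper_width: 0.0872
gripper_force: 0.0
```

```bash
python3 - <<'E'
from h import *
s=r.get_state();im=eyes.capture("wrist")[:,:,::-1].copy();print(s["tcp_pos"],s["eef_rot"]);np.save("w1.npy",im)
for nm,p in dict(nozzle=(.4461,-.1872,.12),jar=(.5144,-.1997,.078),flask=(.5857,-.2048,.098),slim=(.6588,-.2101,.118)).items():
    q=proj("wrist",p,s);print(nm,q.round(1));cv2.drawMarker(im,tuple(int(v) for v in q),(0,0,255),0,8)
cv2.imwrite("pics/w1.png",cv2.convertScaleAbs(im,alpha=1.5))
E
```

```text
[ 0.52028181 -0.20164741  0.26721601] [-1.79991780e+02 -6.97735192e-02  1.75439079e+02]
nozzle [286.4 112.9]
jar [278.3 178.1]
flask [278.8 245. ]
slim [279.2 313.4]
```

View pics/w1.png

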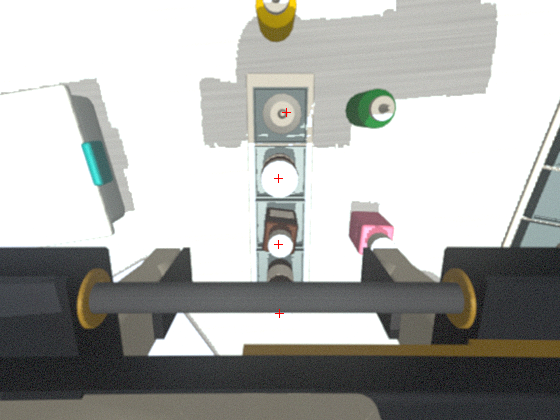

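The wrist view confirms the marks: nozzle tip (283,113), jar (279,178) and flask cap (280,243). Next I check the flask's yaw in one close crop.

```bash
python3 - <<'E'
from h import *
im=np.load("w1.npy");c=cv2.resize(im[190:275,240:320],None,fx=7,fy=7,interpolation=cv2.INTER_CUBIC)
cv2.imwrite("pics/c2.png",cv2.convertScaleAbs(c,alpha=2)); print(ray("wrist",(283,113),.12),ray("wrist",(280,243),.098),ray("wrist",(279.5,178),.078))
E
```

```text
[ 0.4457511 -0.1906033  0.12     ] [ 0.58335619 -0.203658    0.098     ] [ 0.51420682 -0.19870043  0.078     ]
```

View pics/c2.png

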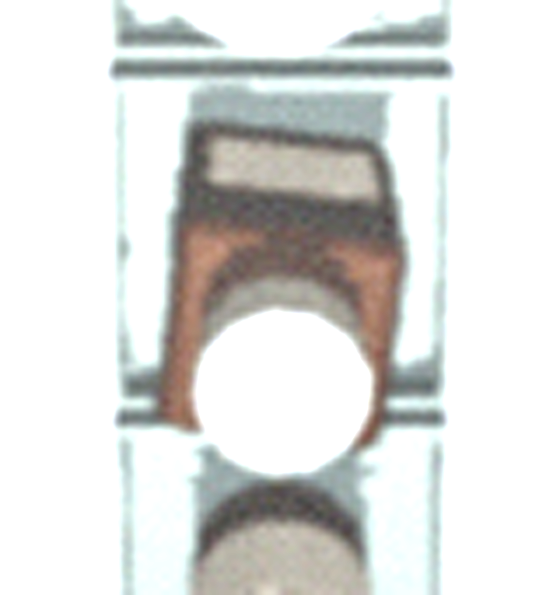

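>>> step_arm(plan=[[0.15, 0.01, 0, 0, 87], [0.3, 0.02, 0, 0, 87], [0.3, 0.02, 0.1, 0, 87], [0.3, 0.02, 0.2, 0, 87], [0.3, 0.02, 0.35, 0, 87], [0.3, 0.02, 0.5, 0, 87], [0.3, 0.02, 0.6, 0, 87], [0.3, 0.02, 0.7, 0, 87], [0.3, 0.02, 0.78, 0, 87], [0.3, 0.02, 0.835, 0, 87], [0.3, 0.02, 0.835, 0, 87], [0.3, 0.02, 0.835, 0, 87]])

```text
time_s: 2.98
tcp_pos: [0.4454, -0.191, 0.0589]
eef_rot: [-180.0, -0.1, 175.4]
contact_force: [1.0, 0.0, 0.3]
gripper_width: 0.0869
gripper_force: 0.0
```

>>> step_arm(plan=[[0, 0, 0, 0, 60], [0, 0, 0, 0, 50], [0, 0, 0, 0, 40], [0, 0, 0, 0, 36], [0, 0, 0, 0, 36], [0, 0, 0, 0, 36], [0, 0, 0, 0, 36], [0, 0, 0, 0, 36]], newtons=15)

```text
time_s: 3.65
tcp_pos: [0.4463, -0.1899, 0.0591]
eef_rot: [-180.0, 0.0, 175.5]
contact_force: [0.6, -0.7, -0.2]
gripper_width: 0.0397
gripper_force: 0.0
```

>>> step_arm(plan=[[0, 0, 0, 0, 30], [0, 0, 0, 0, 30], [0, 0, 0, 0, 30], [0, 0, 0, 0, 30]])

```text
time_s: 3.98
tcp_pos: [0.4463, -0.1899, 0.059]
eef_rot: [-180.0, -0.0, 175.5]
contact_force: [0.0, -0.7, 0.4]
gripper_width: 0.0323
gripper_force: 11.6
```

```bash
python3 - <<'E'
from h import *
s=r.get_state();print(s["gripper_width"],s["gripper_force"]);im=eyes.capture("wrist")[:,:,::-1];b=eyes.capture("scene")[:,:,::-1]
cv2.imwrite("pics/w2.png",np.hstack([cv2.convertScaleAbs(cv2.resize(im,(400,300)),alpha=1.5),cv2.convertScaleAbs(cv2.resize(b[150:360,80:360],(400,300)),alpha=1.5)]))
E
```

```text
0.0323100928007012 11.562154940329492
```

View pics/w2.png

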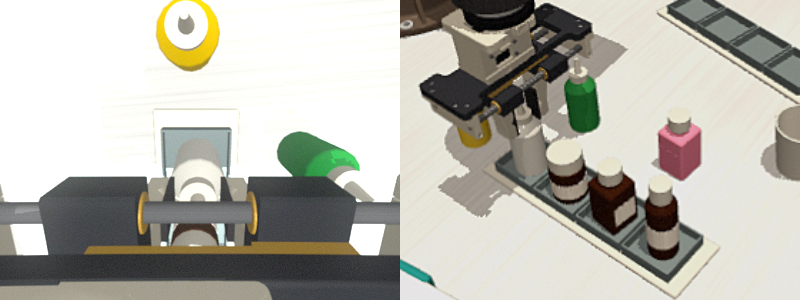

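The fingers are on the narrow shoulder (32 mm), and the bottle is still upright in its well. I'll open, go 3.5 mm lower and regrip.

>>> step_arm(plan=[[0, 0, 0, 0, 60], [0, 0, 0, 0, 60], [0, 0, 0, 0, 60], [0, 0, 0, 0, 60], [0, 0, 0.007, 0, 60], [0, 0, 0.014, 0, 60], [0, 0, 0.014, 0, 60]])

```text
time_s: 4.67
tcp_pos: [0.446, -0.1899, 0.0551]
eef_rot: [180.0, -0.0, 175.5]
contact_force: [-0.3, -0.7, 0.8]
gripper_width: 0.0597
gripper_force: 0.0
```

>>> step_arm(plan=[[0, 0, 0, 0, 30], [0, 0, 0, 0, 30], [0, 0, 0, 0, 30], [0, 0, 0, 0, 30], [0, 0, 0, 0, 30], [0, 0, 0, 0, 30], [0, 0, 0, 0, 30], [0, 0, 0, 0, 30]])

```text
time_s: 5.33
tcp_pos: [0.4462, -0.1899, 0.0555]
eef_rot: [180.0, -0.0, 175.5]
contact_force: [-0.3, -0.3, -1.0]
gripper_width: 0.0374
gripper_force: 13.9
```

>>> step_arm(plan=[[0, 0, 0, 0, 56], [0, 0, 0, 0, 56], [0, 0, 0, 0, 56], [0, 0, 0.004, 0, 56], [0, 0, 0.007, 0, 56], [0, 0, 0.007, 0, 56]])

```text
time_s: 5.83
tcp_pos: [0.4462, -0.1899, 0.0536]
eef_rot: [180.0, -0.0, 175.5]
contact_force: [0.1, 0.9, -0.3]
gripper_width: 0.0557
gripper_force: 0.0
```

>>> step_arm(plan=[[0, 0, 0, 0, 30], [0, 0, 0, 0, 30], [0, 0, 0, 0, 30], [0, 0, 0, 0, 30], [0, 0, 0, 0, 30], [0, 0, 0, 0, 30]])

```text
time_s: 6.33
tcp_pos: [0.4462, -0.1899, 0.0537]
eef_rot: [180.0, -0.0, 175.5]
contact_force: [0.9, 0.3, -0.8]
gripper_width: 0.0393
gripper_force: 13.9
```

>>> step_arm(plan=[[0, 0, 0, 0, 56], [0, 0, 0, 0, 56], [0, 0, 0, 0, 56], [0, 0, 0.004, 0, 56], [0, 0, 0.007, 0, 56], [0, 0, 0.007, 0, 56]])

```text
time_s: 6.83
tcp_pos: [0.4462, -0.1899, 0.0519]
eef_rot: [180.0, -0.0, 175.5]
contact_force: [-0.1, -0.7, 0.9]
gripper_width: 0.0559
gripper_force: 0.0
```

```bash
python3 - <<'E'
from h import *
s=r.get_state();print(s["tcp_pos"],s["contact_force"]);im=eyes.capture("scene")[:,:,::-1]
cv2.imwrite("pics/s3.png",cv2.convertScaleAbs(cv2.resize(im[170:300,100:260],None,fx=5,fy=4.6,interpolation=cv2.INTER_CUBIC),alpha=1.8))
E
```

```text
[ 0.44624487 -0.18990734  0.05188145] [-0.09206492 -0.71064041  0.93664279]
```

View pics/s3.png

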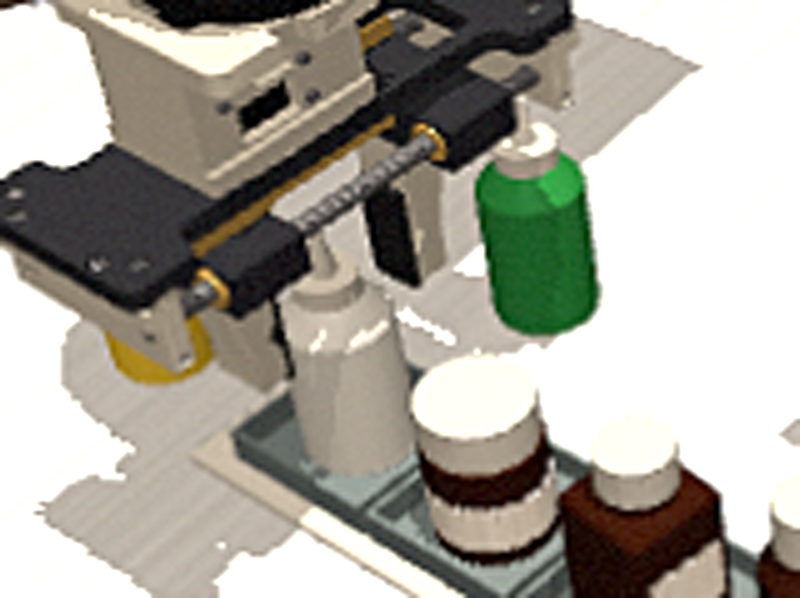

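The picture shows the nozzle tip clear between the slider blocks, and the pads beside the upper body. I'll go 3 mm lower and grip.

>>> step_arm(plan=[[0, 0, 0.004, 0, 56], [0, 0, 0.008, 0, 56], [0, 0, 0.008, 0, 56]])

```text
time_s: 7.13
tcp_pos: [0.4462, -0.1899, 0.0498]
eef_rot: [180.0, -0.0, 175.5]
contact_force: [0.2, -0.5, -0.8]
gripper_width: 0.0561
gripper_force: 0.0
```

>>> step_arm(plan=[[0, 0, 0, 0, 30], [0, 0, 0, 0, 30], [0, 0, 0, 0, 30], [0, 0, 0, 0, 30], [0, 0, 0, 0, 30], [0, 0, 0, 0, 30]])

```text
time_s: 7.63
tcp_pos: [0.4463, -0.1899, 0.05]
eef_rot: [180.0, 0.0, 175.5]
contact_force: [0.3, -0.4, 0.3]
gripper_width: 0.0405
gripper_force: 15.0
```

>>> step_arm(plan=[[0, 0, 0, 0, 30], [0, 0, -0.01, 0, 30], [0, 0, -0.03, 0, 30], [0, 0, -0.06, 0, 30], [0, 0, -0.11, 0, 30], [0, 0, -0.18, 0, 30], [0, 0, -0.26, 0, 30], [0, 0, -0.35, 0, 30], [0, 0, -0.44, 0, 30], [0, 0, -0.52, 0, 30], [0, 0, -0.58, 0, 30], [0, 0, -0.6, 0, 30]], newtons=22)

```text
time_s: 8.63
tcp_pos: [0.4475, -0.1902, 0.2034]
eef_rot: [-180.0, 0.3, 175.5]
contact_force: [0.6, -0.3, -1.3]
gripper_width: 0.0405
gripper_force: 22.0
```

```bash
python3 - <<'E'
from h import *
s=r.get_state();print(s["tcp_pos"],s["contact_force"],s["gripper_width"],s["gripper_force"]);im=eyes.capture("scene")[:,:,::-1]
cv2.imwrite("pics/s4.png",cv2.convertScaleAbs(im[100:340,60:380],alpha=1.8))
go([.6487,.1449,.2],165.5)
E
```

```text
[ 0.44752036 -0.19019924  0.20335161] [ 0.60005089 -0.29172762 -1.31732886] 0.04046645499093099 21.999882515519857
t 8.68 shift [-0.697  1.399  0.014] turn 0.167
```

View pics/s4.png

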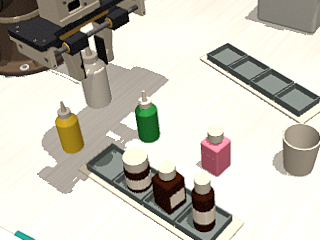

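The picture shows the white nozzle bottle held upright and clear of the rack. I'll carry it to the far well.

>>> step_arm(plan=[[-0.01, 0.03, 0, 0, 30], [-0.05, 0.1, 0, 0.01, 30], [-0.1, 0.2, 0, 0.02, 30], [-0.17, 0.34, 0, 0.04, 30], [-0.24, 0.48, 0, 0.06, 30], [-0.31, 0.62, 0, 0.08, 30], [-0.38, 0.76, 0, 0.1, 30], [-0.43, 0.86, 0, 0.12, 30], [-0.46, 0.93, 0, 0.14, 30], [-0.48, 0.96, 0, 0.16, 30], [-0.48, 0.97, 0, 0.167, 30]])

```text
time_s: 9.6
tcp_pos: [0.5851, 0.0443, 0.1978]
eef_rot: [-179.9, -0.2, 165.5]
contact_force: [0.1, -0.3, -2.1]
gripper_width: 0.0405
gripper_force: 22.0
```

```bash
python3 - <<'E'
from h import *
go([.6487,.1449,.2],165.5)
E
```

```text
t 9.6 shift [-0.145  0.453 -0.01 ] turn -0.0
```

>>> step_arm(plan=[[-0.02, 0.06, 0, 0, 30], [-0.06, 0.17, 0, 0, 30], [-0.1, 0.3, 0, 0, 30], [-0.13, 0.4, 0, 0, 30], [-0.145, 0.45, 0, 0, 30], [-0.145, 0.45, 0, 0, 30], [-0.145, 0.45, 0.05, 0, 30], [-0.145, 0.45, 0.13, 0, 30], [-0.145, 0.45, 0.23, 0, 30], [-0.145, 0.45, 0.32, 0, 30], [-0.145, 0.45, 0.36, 0, 30], [-0.145, 0.45, 0.36, 0, 30]])

```text
time_s: 10.6
tcp_pos: [0.6462, 0.1407, 0.1071]
eef_rot: [-179.8, -0.2, 165.4]
contact_force: [0.4, -0.9, -0.9]
gripper_width: 0.0404
gripper_force: 22.0
```

```bash
python3 - <<'E'
from h import *
go([.6487,.1449,.051],165.5);a=eyes.capture("top")[:,:,::-1];b=eyes.capture("wrist")[:,:,::-1]
a=cv2.resize(a[110:310,130:330],(420,420))
cv2.imwrite("pics/p5.png",cv2.convertScaleAbs(np.hstack([a,b[:,100:460]]),alpha=1.5))
E
```

```text
t 10.6 shift [-0.006  0.019  0.224] turn -0.002
```

View pics/p5.png

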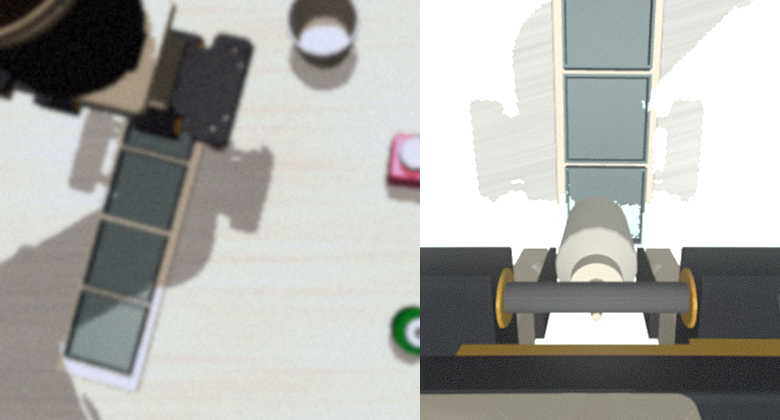

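The well row lies under the tool and the cup is clear (top crop 322,30). I'll check the divider pixel (287,165) against the rack estimate.

```bash
python3 - <<'E'
from h import *
print(ray("wrist",(287.5,165),.022),ray("wrist",(286,72),.022),"exp (.6148,.1537) (.547,.1712)")
E
```

```text
[0.61720407 0.15830717 0.022     ] [0.55024735 0.17377501 0.022     ] exp (.6148,.1537) (.547,.1712)
```

>>> step_arm(plan=[[-0.012, 0.03, 0, 0, 30], [-0.012, 0.03, 0.04, 0, 30], [-0.012, 0.03, 0.1, 0, 30], [-0.012, 0.03, 0.15, 0, 30], [-0.012, 0.03, 0.19, 0, 30], [-0.012, 0.03, 0.21, 0, 30], [-0.012, 0.03, 0.22, 0, 30], [-0.012, 0.03, 0.222, 0, 30], [-0.012, 0.03, 0.222, 0, 30]])

```text
time_s: 11.45
tcp_pos: [0.6535, 0.1487, 0.0548]
eef_rot: [180.0, 0.0, 165.5]
contact_force: [0.6, -0.1, -0.8]
gripper_width: 0.0403
gripper_force: 22.0
```

>>> step_arm(plan=[[0, 0, 0, 0, 46], [0, 0, 0, 0, 56], [0, 0, 0, 0, 66], [0, 0, 0, 0, 72], [0, 0, 0, 0, 72], [0, 0, -0.06, 0, 80], [0, 0, -0.16, 0, 87], [0, 0, -0.3, 0, 87], [0, 0, -0.46, 0, 87], [0, 0, -0.6, 0, 87], [0, 0, -0.65, 0, 87], [0, 0, -0.65, 0, 87]])

```text
time_s: 12.45
tcp_pos: [0.6553, 0.1493, 0.2226]
eef_rot: [179.7, 0.4, 165.5]
contact_force: [0.2, -1.5, -0.4]
gripper_width: 0.0873
gripper_force: 0.0
```

```bash
python3 - <<'E'
from h import *
go([.514,-.199,.2],175.5)
s=r.get_state();im=eyes.capture("wrist")[:,:,::-1]
cv2.imwrite("pics/w6.png",cv2.convertScaleAbs(im,alpha=1.5))
E
```

```text
t 12.45 shift [ 0.199 -1.491  0.082] turn -0.167
```

View pics/w6.png

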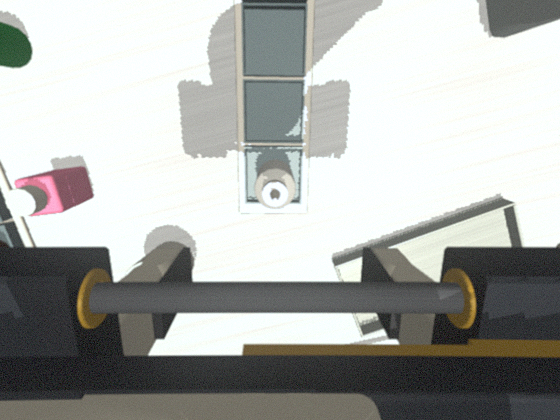

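The picture shows the nozzle bottle standing upright in the last well (tip at 276,191), with the cup untouched. Jar next.

>>> step_arm(plan=[[0.13, -0.3, 0, -0.05, 87], [0.13, -0.98, 0, -0.167, 87], [0.13, -0.98, 0, -0.167, 87], [0.13, -0.98, 0, -0.167, 87], [0.13, -0.98, 0, -0.167, 87], [0.13, -0.98, 0, -0.167, 87], [0.13, -0.98, 0, -0.167, 87], [0.13, -0.98, 0, -0.167, 87], [0.13, -0.98, 0, -0.167, 87]])

```text
time_s: 13.25
tcp_pos: [0.5598, -0.0805, 0.2163]
eef_rot: [-180.0, -0.1, 175.4]
contact_force: [-0.2, -1.1, -0.2]
gripper_width: 0.0869
gripper_force: 0.0
```

```bash
python3 - <<'E'
from h import *
go([.514,-.199,.034],175.5)
E
```

```text
t 13.25 shift [ 0.144 -0.487  0.729] turn -0.001
```

>>> step_arm(plan=[[0.07, -0.24, 0, 0, 87], [0.144, -0.487, 0, 0, 87], [0.144, -0.487, 0, 0, 87], [0.144, -0.487, 0.1, 0, 87], [0.144, -0.487, 0.22, 0, 87], [0.144, -0.487, 0.35, 0, 87], [0.144, -0.487, 0.48, 0, 87], [0.144, -0.487, 0.6, 0, 87], [0.144, -0.487, 0.69, 0, 87], [0.144, -0.487, 0.73, 0, 87], [0.144, -0.487, 0.73, 0, 87], [0.144, -0.487, 0.73, 0, 87]])

```text
time_s: 14.25
tcp_pos: [0.5153, -0.1983, 0.0345]
eef_rot: [-180.0, -0.0, 175.6]
contact_force: [0.9, -0.6, 0.5]
gripper_width: 0.087
gripper_force: 0.0
```

>>> step_arm(plan=[[0, 0, 0, 0, 56], [0, 0, 0, 0, 36], [0, 0, 0, 0, 36], [0, 0, 0, 0, 36], [0, 0, 0, 0, 36], [0, 0, 0, 0, 36], [0, 0, 0, 0, 36], [0, 0, 0, 0, 36], [0, 0, 0, 0, 36], [0, 0, 0, 0, 36]])

```text
time_s: 15.08
tcp_pos: [0.5149, -0.1988, 0.0346]
eef_rot: [180.0, 0.0, 175.5]
contact_force: [-0.3, 2.2, 2.2]
gripper_width: 0.0422
gripper_force: 22.0
```

>>> step_arm(plan=[[0, 0, -0.02, 0, 30], [0, 0, -0.06, 0, 30], [0, 0, -0.12, 0, 30], [0, 0, -0.2, 0, 30], [0, 0, -0.3, 0, 30], [0, 0, -0.4, 0, 30], [0, 0, -0.49, 0, 30], [0, 0, -0.55, 0, 30], [0, 0, -0.58, 0, 30], [0, 0, -0.58, 0, 30]])

```text
time_s: 15.92
tcp_pos: [0.5156, -0.1991, 0.1818]
eef_rot: [-180.0, 0.2, 175.5]
contact_force: [-0.1, -0.3, -1.7]
gripper_width: 0.0421
gripper_force: 22.0
```

```bash
python3 - <<'E'
from h import *
go([.583,.1645,.18],165.5)
E
```

```text
t 15.92 shift [-0.154  1.471  0.008] turn 0.166
```

>>> step_arm(plan=[[0, 0.03, 0, 0, 30], [-0.01, 0.1, 0, 0.01, 30], [-0.02, 0.2, 0, 0.02, 30], [-0.03, 0.34, 0, 0.04, 30], [-0.05, 0.48, 0, 0.06, 30], [-0.06, 0.62, 0, 0.08, 30], [-0.08, 0.76, 0, 0.1, 30], [-0.09, 0.86, 0, 0.12, 30], [-0.1, 0.93, 0, 0.14, 30], [-0.1, 0.96, 0, 0.16, 30], [-0.1, 0.97, 0, 0.166, 30], [-0.1, 0.97, 0, 0.166, 30]])

```text
time_s: 16.92
tcp_pos: [0.5579, 0.0416, 0.1781]
eef_rot: [-179.9, -0.1, 165.6]
contact_force: [0.6, -0.8, -0.5]
gripper_width: 0.0423
gripper_force: 22.0
```

```bash
python3 - <<'E'
from h import *
go([.583,.1645,.18],165.5)
E
```

```text
t 16.92 shift [ 0.025  0.501 -0.008] turn 0.001
```

>>> step_arm(plan=[[0, 0.06, 0, 0, 30], [0.01, 0.17, 0, 0, 30], [0.02, 0.3, 0, 0, 30], [0.025, 0.41, 0, 0, 30], [0.025, 0.48, 0, 0, 30], [0.025, 0.5, 0, 0, 30], [0.025, 0.5, 0.05, 0, 30], [0.025, 0.5, 0.13, 0, 30], [0.025, 0.5, 0.23, 0, 30], [0.025, 0.5, 0.28, 0, 30], [0.025, 0.5, 0.3, 0, 30], [0.025, 0.5, 0.3, 0, 30]])

```text
time_s: 17.92
tcp_pos: [0.5832, 0.1624, 0.1031]
eef_rot: [-179.9, -0.1, 165.5]
contact_force: [-0.8, 0.2, -0.9]
gripper_width: 0.0423
gripper_force: 22.0
```

```bash
python3 - <<'E'
from h import *
go([.583,.1645,.0355],165.5)
E
```

```text
t 17.92 shift [0.002 0.009 0.27 ] turn -0.0
```

>>> step_arm(plan=[[0, 0.005, 0.02, 0, 30], [0, 0.005, 0.07, 0, 30], [0, 0.005, 0.13, 0, 30], [0, 0.005, 0.19, 0, 30], [0, 0.005, 0.23, 0, 30], [0, 0.005, 0.25, 0, 30], [0, 0.005, 0.262, 0, 30], [0, 0.005, 0.267, 0, 30], [0, 0.005, 0.267, 0, 30], [0, 0.005, 0.267, 0, 30]])

```text
time_s: 18.75
tcp_pos: [0.5848, 0.165, 0.0385]
eef_rot: [180.0, 0.0, 165.5]
contact_force: [0.6, 0.1, -0.1]
gripper_width: 0.0421
gripper_force: 22.0
```

>>> step_arm(plan=[[0, 0, 0, 0, 46], [0, 0, 0, 0, 56], [0, 0, 0, 0, 66], [0, 0, 0, 0, 76], [0, 0, 0, 0, 80], [0, 0, -0.06, 0, 84], [0, 0, -0.16, 0, 87], [0, 0, -0.3, 0, 87], [0, 0, -0.46, 0, 87], [0, 0, -0.6, 0, 87], [0, 0, -0.7, 0, 87], [0, 0, -0.72, 0, 87]])

```text
time_s: 19.75
tcp_pos: [0.5866, 0.1655, 0.2238]
eef_rot: [179.7, 0.4, 165.6]
contact_force: [0.0, 0.2, 1.2]
gripper_width: 0.0872
gripper_force: 0.0
```

```bash
python3 - <<'E'
from h import *
go([.584,-.2042,.21],169)
E
```

```text
t 19.75 shift [-0.359 -1.435  0.05 ] turn -0.057
```

>>> step_arm(plan=[[-0.1, -0.3, 0, -0.05, 87], [-0.24, -0.96, 0, -0.057, 87], [-0.24, -0.96, 0, -0.057, 87], [-0.24, -0.96, 0, -0.057, 87], [-0.24, -0.96, 0, -0.057, 87], [-0.24, -0.96, 0, -0.057, 87], [-0.24, -0.96, 0, -0.057, 87], [-0.24, -0.96, 0, -0.057, 87], [-0.24, -0.96, 0, -0.057, 87]])

```text
time_s: 20.5
tcp_pos: [0.5822, -0.0829, 0.2174]
eef_rot: [180.0, -0.0, 168.9]
contact_force: [-0.1, 0.6, -0.4]
gripper_width: 0.0871
gripper_force: 0.0
```

```bash
python3 - <<'E'
from h import *
go([.584,-.2042,.037],169)
E
```

```text
t 20.5 shift [-0.101 -0.475  0.722] turn -0.002
```

>>> step_arm(plan=[[-0.05, -0.24, 0, 0, 87], [-0.1, -0.475, 0, 0, 87], [-0.1, -0.475, 0, 0, 87], [-0.1, -0.475, 0, 0, 87], [-0.1, -0.475, 0.22, 0, 87], [-0.1, -0.475, 0.35, 0, 87], [-0.1, -0.475, 0.48, 0, 87], [-0.1, -0.475, 0.6, 0, 87], [-0.1, -0.475, 0.68, 0, 87], [-0.1, -0.475, 0.71, 0, 87], [-0.1, -0.475, 0.71, 0, 87], [-0.1, -0.475, 0.71, 0, 87]])

```text
time_s: 21.5
tcp_pos: [0.585, -0.2033, 0.041]
eef_rot: [-180.0, 0.0, 169.0]
contact_force: [0.3, -0.2, 1.6]
gripper_width: 0.0873
gripper_force: 0.0
```

>>> step_arm(plan=[[0, 0, 0, 0, 56], [0, 0, 0, 0, 34], [0, 0, 0, 0, 34], [0, 0, 0, 0, 34], [0, 0, 0, 0, 34], [0, 0, 0, 0, 34], [0, 0, 0, 0, 34], [0, 0, 0, 0, 34], [0, 0, 0, 0, 34], [0, 0, 0, 0, 34], [0, 0, 0, 0, 34]])

```text
time_s: 22.42
tcp_pos: [0.5842, -0.204, 0.0403]
eef_rot: [-180.0, 0.0, 168.9]
contact_force: [-0.2, 0.4, 0.8]
gripper_width: 0.04
gripper_force: 21.9
```

>>> step_arm(plan=[[0, 0, -0.02, 0, 30], [0, 0, -0.06, 0, 30], [0, 0, -0.12, 0, 30], [0, 0, -0.2, 0, 30], [0, 0, -0.3, 0, 30], [0, 0, -0.4, 0, 30], [0, 0, -0.49, 0, 30], [0, 0, -0.55, 0, 30], [0, 0, -0.58, 0, 30], [0, 0, -0.58, 0, 30]])

```text
time_s: 23.25
tcp_pos: [0.585, -0.2042, 0.1878]
eef_rot: [180.0, 0.2, 168.9]
contact_force: [0.2, -0.9, -1.3]
gripper_width: 0.0399
gripper_force: 21.9
```

```bash
python3 - <<'E'
from h import *
go([.515,.182,.187],165.5)
E
```

```text
t 23.25 shift [0.571 1.462 0.002] turn 0.057
```

>>> step_arm(plan=[[0.01, 0.03, 0, 0, 30], [0.04, 0.1, 0, 0.01, 30], [0.08, 0.2, 0, 0.02, 30], [0.13, 0.34, 0, 0.03, 30], [0.19, 0.48, 0, 0.04, 30], [0.24, 0.62, 0, 0.05, 30], [0.3, 0.76, 0, 0.057, 30], [0.34, 0.86, 0, 0.057, 30], [0.37, 0.93, 0, 0.057, 30], [0.38, 0.96, 0, 0.057, 30], [0.38, 0.97, 0, 0.057, 30], [0.38, 0.97, 0, 0.057, 30]])

```text
time_s: 24.25
tcp_pos: [0.5369, 0.0525, 0.1844]
eef_rot: [-179.9, -0.1, 165.6]
contact_force: [-0.0, -1.0, -1.3]
gripper_width: 0.0398
gripper_force: 21.9
```

```bash
python3 - <<'E'
from h import *
go([.515,.182,.187],165.5)
E
```

```text
t 24.25 shift [ 0.214  0.48  -0.011] turn 0.001
```

>>> step_arm(plan=[[0.03, 0.06, 0, 0, 30], [0.08, 0.17, 0, 0, 30], [0.13, 0.29, 0, 0, 30], [0.18, 0.4, 0, 0, 30], [0.21, 0.47, 0, 0, 30], [0.214, 0.48, 0, 0, 30], [0.214, 0.48, 0.05, 0, 30], [0.214, 0.48, 0.13, 0, 30], [0.214, 0.48, 0.23, 0, 30], [0.214, 0.48, 0.28, 0, 30], [0.214, 0.48, 0.3, 0, 30], [0.214, 0.48, 0.3, 0, 30]])

```text
time_s: 25.25
tcp_pos: [0.5152, 0.1801, 0.1088]
eef_rot: [-179.9, -0.1, 165.4]
contact_force: [0.5, -0.5, -0.9]
gripper_width: 0.04
gripper_force: 21.9
```

```bash
python3 - <<'E'
from h import *
go([.515,.182,.041],165.5)
E
```

```text
t 25.25 shift [0.002 0.008 0.271] turn -0.001
```

>>> step_arm(plan=[[0, 0.004, 0.02, 0, 30], [0, 0.004, 0.07, 0, 30], [0, 0.004, 0.13, 0, 30], [0, 0.004, 0.19, 0, 30], [0, 0.004, 0.23, 0, 30], [0, 0.004, 0.255, 0, 30], [0, 0.004, 0.268, 0, 30], [0, 0.004, 0.275, 0, 30], [0, 0.004, 0.275, 0, 30], [0, 0.004, 0.275, 0, 30]])

```text
time_s: 26.08
tcp_pos: [0.5163, 0.183, 0.0421]
eef_rot: [180.0, 0.0, 165.5]
contact_force: [-0.9, -0.2, -0.1]
gripper_width: 0.04
gripper_force: 21.9
```

>>> step_arm(plan=[[0, 0, 0, 0, 46], [0, 0, 0, 0, 56], [0, 0, 0, 0, 66], [0, 0, 0, 0, 76], [0, 0, 0, 0, 80], [0, 0, -0.06, 0, 84], [0, 0, -0.16, 0, 87], [0, 0, -0.3, 0, 87], [0, 0, -0.46, 0, 87], [0, 0, -0.6, 0, 87], [0, 0, -0.7, 0, 87], [0, 0, -0.72, 0, 87]])

```text
time_s: 27.08
tcp_pos: [0.518, 0.1838, 0.2271]
eef_rot: [179.7, 0.3, 165.6]
contact_force: [0.8, 0.2, 0.8]
gripper_width: 0.087
gripper_force: 0.0
```

```bash
python3 - <<'E'
from h import *
go([.658,-.2103,.225],175.5)
E
```

```text
t 27.08 shift [-0.935 -1.387  0.006] turn -0.166
```

>>> step_arm(plan=[[-0.2, -0.3, 0, -0.05, 87], [-0.6, -0.95, 0, -0.166, 87], [-0.6, -0.95, 0, -0.166, 87], [-0.6, -0.95, 0, -0.166, 87], [-0.6, -0.95, 0, -0.166, 87], [-0.6, -0.95, 0, -0.166, 87], [-0.6, -0.95, 0, -0.166, 87], [-0.6, -0.95, 0, -0.166, 87], [-0.6, -0.95, 0, -0.166, 87], [-0.6, -0.95, 0, -0.166, 87]])

```text
time_s: 27.92
tcp_pos: [0.6013, -0.0849, 0.2209]
eef_rot: [180.0, -0.1, 175.4]
contact_force: [0.5, 0.6, -0.2]
gripper_width: 0.0872
gripper_force: 0.0
```

```bash
python3 - <<'E'
from h import *
go([.52,-.205,.225],175.5);go([.658,-.2103,.055],175.5)
E
```

```text
t 27.92 shift [ 0.286 -0.505 -0.016] turn -0.001
t 27.92 shift [-0.267 -0.482  0.663] turn -0.001
```

>>> step_arm(plan=[[-0.13, -0.24, 0, 0, 87], [-0.265, -0.482, 0, 0, 87], [-0.265, -0.482, 0, 0, 87], [-0.265, -0.482, 0, 0, 87], [-0.265, -0.482, 0.1, 0, 87], [-0.265, -0.482, 0.23, 0, 87], [-0.265, -0.482, 0.36, 0, 87], [-0.265, -0.482, 0.49, 0, 87], [-0.265, -0.482, 0.6, 0, 87], [-0.265, -0.482, 0.65, 0, 87], [-0.265, -0.482, 0.655, 0, 87], [-0.265, -0.482, 0.655, 0, 87]])

```text
time_s: 28.92
tcp_pos: [0.6586, -0.2093, 0.0581]
eef_rot: [-180.0, -0.0, 175.6]
contact_force: [0.7, 0.8, 1.0]
gripper_width: 0.087
gripper_force: 0.0
```

>>> step_arm(plan=[[0, 0, 0, 0, 56], [0, 0, 0, 0, 30], [0, 0, 0, 0, 30], [0, 0, 0, 0, 30], [0, 0, 0, 0, 30], [0, 0, 0, 0, 30], [0, 0, 0, 0, 30], [0, 0, 0, 0, 30], [0, 0, 0, 0, 30], [0, 0, 0, 0, 30], [0, 0, 0, 0, 30]])

```text
time_s: 29.83
tcp_pos: [0.6583, -0.21, 0.0578]
eef_rot: [180.0, 0.0, 175.5]
contact_force: [-1.1, 0.8, 0.7]
gripper_width: 0.0344
gripper_force: 22.0
```

>>> step_arm(plan=[[0, 0, -0.02, 0, 28], [0, 0, -0.06, 0, 28], [0, 0, -0.12, 0, 28], [0, 0, -0.2, 0, 28], [0, 0, -0.3, 0, 28], [0, 0, -0.4, 0, 28], [0, 0, -0.49, 0, 28], [0, 0, -0.55, 0, 28], [0, 0, -0.58, 0, 28], [0, 0, -0.58, 0, 28]])

```text
time_s: 30.67
tcp_pos: [0.6592, -0.2103, 0.2056]
eef_rot: [-180.0, 0.2, 175.5]
contact_force: [1.2, 0.3, -0.7]
gripper_width: 0.0344
gripper_force: 22.0
```

```bash
python3 - <<'E'
from h import *
go([.447,.199,.205],165.5)
E
```

```text
t 30.67 shift [ 0.975  1.565 -0.002] turn 0.166
```

>>> step_arm(plan=[[0.02, 0.03, 0, 0, 28], [0.06, 0.1, 0, 0.01, 28], [0.12, 0.2, 0, 0.02, 28], [0.2, 0.33, 0, 0.04, 28], [0.28, 0.45, 0, 0.06, 28], [0.36, 0.57, 0, 0.08, 28], [0.44, 0.7, 0, 0.1, 28], [0.52, 0.82, 0, 0.12, 28], [0.57, 0.9, 0, 0.14, 28], [0.6, 0.95, 0, 0.16, 28], [0.61, 0.97, 0, 0.166, 28], [0.61, 0.97, 0, 0.166, 28]])

```text
time_s: 31.67
tcp_pos: [0.5242, 0.0447, 0.2019]
eef_rot: [-180.0, -0.1, 165.6]
contact_force: [-0.4, -0.2, -1.2]
gripper_width: 0.0346
gripper_force: 22.0
```

```bash
python3 - <<'E'
from h import *
go([.447,.199,.205],165.5)
E
```

```text
t 31.67 shift [ 0.452  0.521 -0.012] turn 0.002
```

>>> step_arm(plan=[[0.05, 0.06, 0, 0, 28], [0.13, 0.15, 0, 0, 28], [0.22, 0.26, 0, 0, 28], [0.31, 0.37, 0, 0, 28], [0.39, 0.46, 0, 0, 28], [0.44, 0.51, 0, 0, 28], [0.452, 0.52, 0, 0, 28], [0.452, 0.52, 0.05, 0, 28], [0.452, 0.52, 0.13, 0, 28], [0.452, 0.52, 0.22, 0, 28], [0.452, 0.52, 0.28, 0, 28], [0.452, 0.52, 0.28, 0, 28]])

```text
time_s: 32.67
tcp_pos: [0.4469, 0.1953, 0.1292]
eef_rot: [-179.7, -0.2, 165.4]
contact_force: [-0.1, -0.5, -0.6]
gripper_width: 0.0346
gripper_force: 22.0
```

```bash
python3 - <<'E'
from h import *
go([.447,.199,.0588],165.5)
E
```

```text
t 32.67 shift [0.002 0.016 0.281] turn -0.001
```

>>> step_arm(plan=[[0, 0.004, 0.02, 0, 28], [0, 0.004, 0.07, 0, 28], [0, 0.004, 0.13, 0, 28], [0, 0.004, 0.19, 0, 28], [0, 0.004, 0.24, 0, 28], [0, 0.004, 0.27, 0, 28], [0, 0.004, 0.283, 0, 28], [0, 0.004, 0.29, 0, 28], [0, 0.004, 0.29, 0, 28], [0, 0.004, 0.29, 0, 28]])

```text
time_s: 33.5
tcp_pos: [0.4492, 0.1991, 0.061]
eef_rot: [179.9, 0.0, 165.5]
contact_force: [0.6, -0.6, -0.3]
gripper_width: 0.0344
gripper_force: 22.0
```

>>> step_arm(plan=[[0, 0, 0, 0, 46], [0, 0, 0, 0, 56], [0, 0, 0, 0, 66], [0, 0, 0, 0, 76], [0, 0, 0, 0, 80], [0, 0, -0.06, 0, 84], [0, 0, -0.16, 0, 87], [0, 0, -0.3, 0, 87], [0, 0, -0.46, 0, 87], [0, 0, -0.6, 0, 87], [0, 0, -0.7, 0, 87], [0, 0, -0.72, 0, 87]])

```text
time_s: 34.5
tcp_pos: [0.4506, 0.2, 0.2456]
eef_rot: [179.6, 0.3, 165.6]
contact_force: [0.0, 0.2, 0.1]
gripper_width: 0.087
gripper_force: 0.0
```

>>> step_arm(plan=[[0.1, -0.3, 0, 0, 87], [0.15, -0.95, 0, 0, 87], [0.15, -0.95, 0, 0, 87], [0.15, -0.95, 0, 0, 87], [0.15, -0.95, 0, 0, 87], [0.15, -0.95, 0, 0, 87], [0.15, -0.95, 0, 0, 87], [0.15, -0.95, 0, 0, 87], [0.15, -0.95, 0, 0, 87], [0.15, -0.95, 0, 0, 87]])

```text
time_s: 35.33
tcp_pos: [0.3533, -0.0212, 0.2401]
eef_rot: [-180.0, -0.0, 165.5]
contact_force: [-0.4, -0.1, 0.1]
gripper_width: 0.087
gripper_force: 0.0
```

```bash
python3 - <<'E'
from h import *
a=eyes.capture("top")[:,:,::-1];b=eyes.capture("scene")[:,:,::-1]
a=cv2.resize(a[90:300,140:320],None,fx=2.2,fy=2.2,interpolation=cv2.INTER_CUBIC);b=cv2.resize(b[120:290,230:400],(400,462))
print(a.shape);cv2.imwrite("pics/f.png",cv2.convertScaleAbs(np.hstack([a,b]),alpha=1.5))
E
```

```text
(462, 396, 3)
```

View pics/f.png

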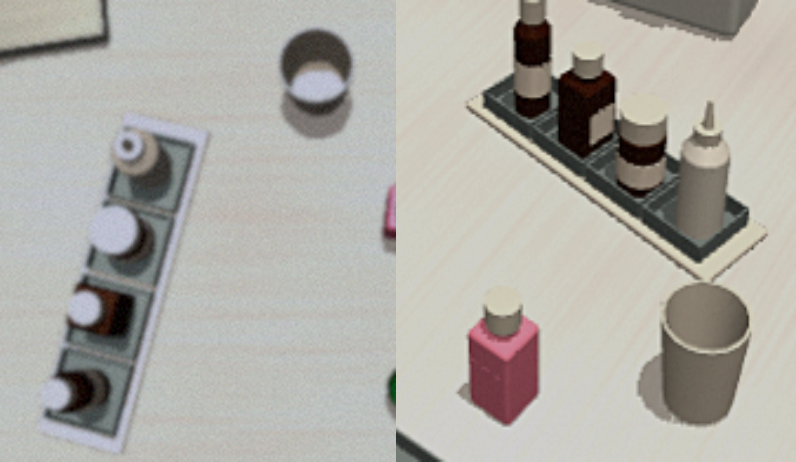

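The final view shows all four upright in their own wells, in the order slim, flask, jar, nozzle from near to far, with the cup in place. The caps are at crop px (58,394), (84,308), (114,230) and (128,147). I check these offsets, then hand in.

```bash
python3 - <<'E'
from h import *
c=np.array([.548,.1725]);t=np.radians(-14.2);ok=True
for nm,(a,b),z,w in(("slim",(58,394),.118,-.105),("flask",(84,308),.098,-.035),("jar",(114,230),.078,.035),("nozzle",(128,147),.12,.105)):
    d=ray("top",(140+a/2.2,90+b/2.2),z)[:2]-c;q=np.array([d@[np.cos(t),np.sin(t)]-w,d@[-np.sin(t),np.cos(t)]]);print(nm,q.round(4));ok&=bool(abs(q).max()<.013)
if ok: print(workorder.close_job())
E
```

```text
slim [ 0.0036 -0.002 ]
flask [0.0038 0.0008]
jar [ 0.0029 -0.0013]
nozzle [-0.0023 -0.0065]
the job is handed in; nothing more can be done
None
```

All four bottles stand upright in the new rack in reversed order (slim, flask, jar, nozzle from near to far), each measured within about 7 mm of its well's centre; the cup was left in place and the job is handed in.

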